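# Refit the battery cover of a bench logger

### The arm

A 6-joint arm with a two-finger parallel gripper is mounted at the origin on a cart in front of the work surface, level with it; the furniture and walls round the work are solid. World frame = base frame: x ahead of the robot, y to its left, z up, the work surface at z = 0. Lengths are in m, angles in degrees, forces in N, time in s.
With the tool pointing down it reaches from about 0.3 to 0.75 m from the base axis. Payload 8.5 kg.
Tool frame: the origin (TCP) lies on the centre line of the jaws, within the pads' length; the fingertips stand 19 mm ahead of it and the grasp point (between the pads) is the TCP (env.tcp_to_tips is the z of the fingertips in the tool frame, in m); z points along the fingers, y is the line along which they close (so a half turn about z gives the same grasp; the last joint's range is limited). The gripper opens to 85 mm and grips with 20 to 120 N. Pads are 22 mm wide; open, the fingers measure 114 mm over their backs; the gripper's body (76 mm by 85 mm) begins 54 mm behind the grasp point. The pads swing forward as they close: fully open they stand 13 mm farther back than shut.
Start: joints at [52.294, 21.807, 74.336, -0, 83.858, -12.336], TCP at [0.236, 0.497, 0.25] pointing down, gripper open.
Joint ranges: [-178.18, 178.18], [-50.72, 133.34], [12.68, 142.11], [-81.47, 261.47], [9.98, 163.14], [-165.26, 165.26]. Speed limits (degrees/s): [136.94, 136.94, 180, 180, 180, 180].

### API

Orientations are given as a 3x3 rotation matrix whose columns are the frame's x, y, z axes.
In Python, from rig import env gives the robot as it stands.
- The arm moves only by the tool servo_tool, never from a script. Its argument "steps" is a list of rows, each an object of numbers: "tx", "ty", "tz": the shift along the world's x, y, z in cm; "yaw": the turn about the world's z in degrees; "claw": the finger opening in cm, from 0 to 8.54. In form: [{"tx": .., "ty": .., "tz": .., "yaw": .., "claw": ..}, ...]. A call has 1 to 20 rows; each row shifts and turns the commanded pose from where the row before left it; what a row does not reach is not made up. A row lasts 1/10 s, in which the tool goes at most 50 mm and 8.59 degrees, less where a joint would pass 70% of its speed; a pose out of reach is approached as far as the arm can. A call with a gripper value outside its range is refused whole. The fingers move at their own pace and stop on an object; "newtons" is the grip in N (left out, the last holds). Time passes only in rows, so rows that do not move let the fingers close. It gives the time, the measured TCP pose, the force, the opening and the grip force at its end, in the units of the state.
- env.observe(): the state, without advancing time (a new reading comes with each control period).
- env.get_image(name): name is "scene" or "side" or "wrist"; returns (picture, depth): 384x512x3 uint8, red, green, blue; 384x512 float32, m along the optical axis (not along the pixel's ray), 0 where there is no reading.
- env.camera_model(name): a dict with "fovy" (degrees; the focal length in pixels is half the picture's height over the tangent of half this angle, whatever the lens; pixels are square), "cx", "cy" (the principal point, pixels), "T" (4x4, takes a point from camera to world coordinates). Camera axes: x right, y down, z forward; pixel columns grow to the right and rows downward; lengths in m; the calibration is good to about 2 mm. A picture is of the moment at which its call begins: read the wrist's pose just before it. camera_model takes no time and is no camera call; for the wrist camera it gives the pose at the moment of the call.
- env.close_job(): hands the job in; it is judged then, once.
The state is a dict: "time_s": time; "q": joint angles; "qvel": joint speeds; "joint_efforts": joint torques, N m; "position": TCP position; "tool_rot": TCP orientation; "ft_force": force on the tool from outside, world axes, zero at the start; "wrist_torque": the same for the moment, N m; "grip_width": finger opening in m; "gripper_force": force on a finger pad.
Only numpy, scipy, OpenCV 4.12 (cv2) and the standard library are available. Lean on these libraries where they do the work, as an engineer would, in place of code of your own. Each camera call takes 0.05 s, during which the arm holds its last target. There are 200 camera calls.

### The job

The battery bay of the grey bench logger is open and its grey cover lies on the desk. Put the cover back: hold it at a slant, hook its two tabs in under the bar at the low end of the logger so that the slot between them straddles the pin, swing it down in front of the raised display head, and press its free edge until the sprung catch has snapped over it and the cover lies flat and flush. Let go of it, and do not disturb the timer, the screwdriver or the specimen puck.

Things in the scene. Friction and masses are not known exactly. Their poses are not given: they have to be found in the camera images.
- logger: Grey instrument fixed on the desk, 212 x 116 mm; origin at desk height, x from its low (bar) end to its raised display head, z up. Logger frame, mm: open bay x -60 to 62, side walls' inner faces y +-44, tops z 42; seat ledges at both sides, top z 36, x -50 to 62. Seated cover: origin x 0, y 0, z 36, axes parallel to the logger's, play +-2 in x, +-2.5 in y. Leave the cells in the bay.
- bar_edge (a point): Middle of the lower edge of the bar across the low end, logger x -60, y 0, z 43.5 mm. The bar reaches from there to x -87, top z 51, over the full width. Under it is a pocket: floor z 20, end wall at x -74.
- pin (a point): Foot of the upright steel pin in the pocket under the bar, logger x -68, y 0, z 20 mm; 8 mm in diameter, it reaches up to the bar. The cover's slot must straddle it.
- head_face (a point): Middle of the lower end of the display head's face over the bay, logger x 62, y 0, z 36 mm. The head is 63 mm deep, full width, top z 98. Because of it the cover gets its tabs under the bar only at a slant of about 25 to 45 degrees, tab end down.
- cover: Loose grey cover, 140 g (+-30 percent), lying flat, rib up. Origin: centre of the underside of its 120 x 80 x 6 mm plate; x along it, z up. At the -x end two tabs, also 6 mm thick (y 6.5 to 36 on each side), reach from x -60 to -72, slot 13 mm wide between them. Grip rib on top: x -25 to 19, 14 mm thick in y, top z 32. Free edge at x 60; plate from x 20 to 55 is flat, for pressing.
- tabs (a point): Point on the cover between the tips of its tabs, half way up their thickness: cover x -72, y 0, z 3 mm.
- catch (a joint): Sprung catch in the head's face: 0 = out (closed), to 0.010 m = pushed back. Nose 26 mm wide at y 0, out to logger x 54.5, z 43.5 to 61; its upper face slopes 30 degrees from vertical, so the free edge coming down drives it back. Spring 1.4 N plus 0.35 N per mm. The edge first touches it with the cover about 9 degrees from flat; 5 to 15 N down on the plate near cover x 38 snaps it in.
- timer: Bench timer, 39 x 66 x 58 mm, origin under its middle; leave alone.
- driver: Red screwdriver, 162 x 25 x 24 mm, lying; origin under its middle; leave alone.
- specimen: Black specimen puck, 31 mm across, 19 mm high, origin under its middle; leave alone.
Not all that is in view belongs to the job. Of the things that look like the cover, take the one that is farthest to the robot's left at the start.

How it is judged (in metres and radians):
On the way:
1. the tabs are in under the bar with the slot over the pin, while the cover is tilted by more than 15 degrees (x of tabs in the frame of logger between -0.078 and -0.0655 m and z of tabs in the frame of logger below 0.042 m and y of tabs in the frame of logger between -0.006 and 0.006 m and angle between cover's own z axis and vertical between 0.26 and 1.2 rad), for 0.1 s.
At the end, for the whole second after the job is handed in: The cover lies flat (within 2 degrees) and at its seat height (within 2.5 mm) in the bay, tabs under the bar on either side of the pin, the catch sprung back out over its free edge (within 2.5 mm of fully out), at rest and released (z of cover in the frame of logger between 0.0335 and 0.0385 m and x of tabs in the frame of logger between -0.0765 and -0.0685 m and y of tabs in the frame of logger between -0.0055 and 0.0055 m and angle between cover's own z axis and vertical below 0.035 rad and value of joint catch below 0.0025 m and linear speed of cover below 0.02 m/s); the robot touches nothing.
It fails at once if the timer, screwdriver or specimen is moved by more than 2 cm (distance of any of timer, driver, specimen from where it was at the start of the episode above 0.02 m).
It also fails if it takes over 51 s, if anything falls off the work surface, if the arm or the gripper's body presses on something with over 40 N, if the wrist force passes 120 N, or if a joint passes its speed limit or range.

## Working session

There is one attempt and no reset: what is moved stays moved. The work goes in short steps, Python scripts to look and compute and a tool call to move; the robot and the scene stay as the last step left them, time stands still between calls to the robot, and variables do not carry over. Pictures are saved under pics/ and viewed, at most 10 in all, crops included, and the job is handed in when it is done.

Besides the shell and the picture viewer there is one more tool, called after "Emit:" as name(argument=value, ...), one argument or row to a line, values as JSON. servo_tool: Moves the arm, as the interface text tells. Its arguments: {"type":"object","properties":{"steps":{"type":"array"},"newtons":{"type":"number"}},"required":["steps"]}

```bash
mkdir -p pics; ls; cat > h.py <<'E'
import numpy as np, cv2
from rig import env
def grab(n,tag):
    m=env.camera_model(n); im,d=env.get_image(n)
    cv2.imwrite(f'pics/{tag}.png',cv2.resize(im[:,:,::-1],(800,600),interpolation=cv2.INTER_CUBIC)); np.savez(f'{tag}.npz',im=im,d=d,T=m['T'],fovy=m['fovy'],cx=m['cx'],cy=m['cy'])
def cloud(tag):
    z=np.load(f'{tag}.npz'); d=z['d']; f=192/np.tan(np.radians(z['fovy'])/2)
    v,u=np.mgrid[:384,:512]; P=np.stack([(u-z['cx'])/f*d,(v-z['cy'])/f*d,d,np.ones_like(d)],-1)@np.asarray(z['T']).T
    P=P[...,:3]; P[d==0]=np.nan; return P,z['im']
E
python3 -c "
from h import *
grab('scene','s0');grab('side','d0')
for n in('scene','side'):print(env.camera_model(n))
print(env.observe())"
```

```text
pics
{'fovy': 52.22865983178334, 'cx': 253.39349927795556, 'cy': 192.62705488090123, 'T': array([[ 0.66096925, -0.32055784,  0.67850005, -0.13226159],
       [-0.75007512, -0.30935168,  0.58454157, -0.54217897],
       [ 0.02251575, -0.89529001, -0.44491441,  0.5038908 ],
       [ 0.        ,  0.        ,  0.        ,  1.        ]])}
{'fovy': 46.70457844360107, 'cx': 256.0547626149849, 'cy': 195.78501713874195, 'T': array([[ 0.98907551, -0.03839858,  0.14232072,  0.381989  ],
       [-0.14638357, -0.3695729 ,  0.91759889, -0.99910864],
       [ 0.01736339, -0.928408  , -0.37115643,  0.47014973],
       [ 0.        ,  0.        ,  0.        ,  1.        ]])}
{'time_s': 0.1, 'q': array([ 5.22966683e+01,  2.18375092e+01,  7.43778023e+01,  2.54376933e-03,
        8.38578388e+01, -1.23363528e+01]), 'qvel': array([ 0.0296001 , -0.0779545 , -0.1293    , -0.00631986, -0.01062603,
        0.15636682]), 'joint_efforts': array([ 3.66160646e-03, -4.49218476e+01, -2.31657940e+01, -2.46399632e-04,
        3.65231826e-03,  9.01724604e-06]), 'position': array([0.23548482, 0.49678985, 0.2497853 ]), 'tool_rot': array([[-9.03580174e-01,  4.28418258e-01, -8.15727843e-04],
       [ 4.28418918e-01,  9.03579694e-01, -9.83123395e-04],
       [ 3.15887103e-04, -1.23780405e-03, -9.99999184e-01]]), 'ft_force': array([0.06739737, 0.25984902, 0.30222882]), 'wrist_torque': array([-4.38397461e-05,  4.39535021e-02,  9.28671658e-03]), 'gripper_force': 0.0, 'grip_width': 0.0853962298257393}
```

View pics/s0.png

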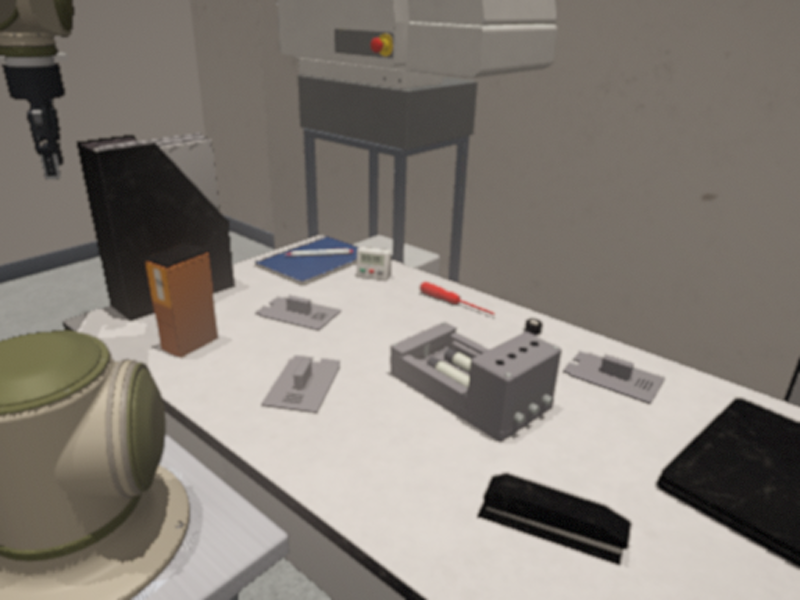

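View pics/d0.png

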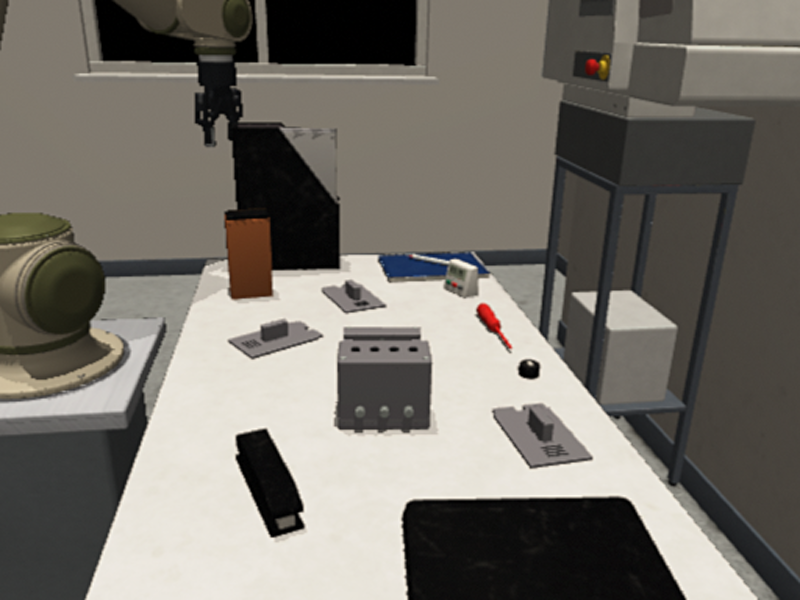

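Scene: three look-alike covers, and the one farthest left is at about (298,312) px in scene and (353,297) px in side. The logger is at (475,375) px in scene, low bar end towards +y and head towards the side camera. The puck (533,325), driver (457,298) and timer (374,262) lie beyond it.

```bash
python3 -c "
from h import *
for tag,boxes in (('s0',{'cover':(245,285,352,335),'logger':(380,315,570,445)}),('d0',{'cover':(310,268,400,318),'logger':(325,318,440,435)})):
    P,im=cloud(tag)
    for n,(a,b,c,d) in boxes.items():
        s=.64; Q=P[int(b*s):int(d*s),int(a*s):int(c*s)].reshape(-1,3); C=im[int(b*s):int(d*s),int(a*s):int(c*s)].reshape(-1,3).astype(int)
        print(tag,n,'table z',np.nanmedian(Q[C.min(1)>190][:,2]))
        for lo,hi in (((.003,.012),(.02,.04)) if n=='cover' else ((.035,.047),(.047,.056),(.09,.106))):
            k=(Q[:,2]>lo)&(Q[:,2]<hi)&(C.max(1)<170); q=Q[k]
            if len(q)<5: print(lo,len(q));continue
            r=cv2.minAreaRect(q[:,:2].astype(np.float32)*1000)
            print(lo,hi,len(q),np.round(np.median(q,0)*1000,1),'rect',np.round(r[0],1),np.round(r[1],1),round(r[2],1),'\n',np.round(cv2.boxPoints(r)).astype(int).tolist())
"
```

```text
s0 cover table z 0.0008885619135812206
0.003 0.012 529 [469.3 195.7   5.7] rect [503.2 215.8] [138.8 133. ] 12.8 
 [[421, 265], [450, 136], [586, 166], [556, 296]]
0.02 0.04 77 [475.  206.1  27.2] rect [476.2 208.2] [10.1 43.9] 21.8 
 [[463, 227], [480, 186], [489, 190], [473, 230]]
s0 logger table z 0.0007848391672417021
0.035 0.047 839 [ 445.8 -133.7   40.7] rect [ 488. -150.] [219.5 116.6] 83.4 
 [[417, -252], [533, -266], [559, -48], [443, -34]]
0.047 0.056 491 [475.7 -65.8  50.6] rect [ 488.6 -146.7] [209.2 115.5] 84.1 
 [[420, -245], [535, -257], [557, -49], [442, -37]]
0.09 0.106 1026 [ 471.2 -223.3   97.3] rect [ 482.2 -219.7] [ 62.5 117.5] 83.7 
 [[420, -244], [537, -257], [544, -195], [427, -182]]
d0 cover table z 0.0016340386762576098
0.003 0.012 441 [477.7 199.    6.4] rect [509.3 275.5] [172.1 257.4] 9.5 
 [[403, 388], [446, 134], [615, 163], [573, 417]]
0.02 0.04 59 [479.  196.5  28.8] rect [479.  205.3] [13.1 47.7] 18.8 
 [[465, 226], [480, 181], [493, 185], [478, 230]]
d0 logger table z 0.0015623370652372293
0.035 0.047 464 [ 482.6 -249.1   40.9] rect [ 489.1 -156.5] [214.3 114.5] 84.4 
 [[422, -257], [536, -269], [557, -55], [443, -44]]
0.047 0.056 501 [490.2 -73.1  51.2] rect [ 490.9 -150.6] [209.5 114. ] 83.6 
 [[423, -248], [536, -261], [559, -53], [446, -40]]
0.09 0.106 986 [ 482.  -232.9   98. ] rect [ 482.8 -223.1] [ 61.8 114.6] 84.2 
 [[423, -248], [537, -260], [543, -198], [429, -187]]
```

```bash
python3 -c "
from h import *
a=np.array([.235,.497]);b=np.array([.477,.207])
for t in('s0','d0'):
    P,im=cloud(t);Q=P.reshape(-1,3);Q=Q[np.isfinite(Q[:,0])]
    for w in np.linspace(0,1,9):
        c=a+w*(b-a);k=(np.hypot(*(Q[:,:2]-c).T)<.09)&(Q[:,2]<.6);print(t,np.round(c,3),k.sum(),np.round(Q[k,2].max(),3) if k.any() else '')
print(env.camera_model('wrist')['T'],env.camera_model('wrist')['fovy'],env.tcp_to_tips)
"
```

```text
s0 [0.235 0.497] 4267 0.49
s0 [0.265 0.461] 7506 0.49
s0 [0.296 0.424] 8192 0.49
s0 [0.326 0.388] 7021 0.49
s0 [0.356 0.352] 6196 0.29
s0 [0.386 0.316] 4214 0.29
s0 [0.416 0.279] 2694 0.157
s0 [0.447 0.243] 2911 0.033
s0 [0.477 0.207] 2665 0.033
d0 [0.235 0.497] 2353 0.515
d0 [0.265 0.461] 3538 0.515
d0 [0.296 0.424] 4755 0.515
d0 [0.326 0.388] 4582 0.515
d0 [0.356 0.352] 4538 0.291
d0 [0.386 0.316] 3622 0.291
d0 [0.416 0.279] 873 0.033
d0 [0.447 0.243] 989 0.034
d0 [0.477 0.207] 1107 0.034
[[ 0.42765938  0.8653366   0.26134274  0.1683505 ]
 [ 0.90393611 -0.40854988 -0.12643778  0.52960785]
 [-0.00263969  0.29030944 -0.95692918  0.37366288]
 [ 0.          0.          0.          1.        ]] 61.066449334487 0.019
```

Emit:
servo_tool(
  steps=[
    {"tz": 3},
    {"tz": 3},
    {"tz": 3},
    {"tx": 2.2,"ty": -2.64,"yaw": -4},
    {"tx": 2.2,"ty": -2.64,"yaw": -4},
    {"tx": 2.2,"ty": -2.64,"yaw": -4},
    {"tx": 2.2,"ty": -2.64,"yaw": -4},
    {"tx": 2.2,"ty": -2.64,"yaw": -4},
    {"tx": 2.2,"ty": -2.64,"yaw": -4},
    {"tx": 2.2,"ty": -2.64,"yaw": -4},
    {"tx": 2.2,"ty": -2.64,"yaw": -4},
    {"tx": 2.2,"ty": -2.64,"yaw": -4},
    {"tx": 2.2,"ty": -2.64,"yaw": -4},
    {"tx": 2.2,"ty": -2.64,"yaw": -4},
    {"tz": -3.5},
    {"tz": -3.5},
    {"tz": -3.5},
    {"tz": -3.5},
    {},
  ],
)

```text
invalid input at $.steps[0]: expected keys tx, ty, tz, yaw, claw
```

```bash
python3 -c "
from h import *
o=env.observe();print(o['time_s'],o['position'],o['tool_rot'],o['q'])
grab('wrist','w1')"
```

```text
0.1 [0.23548482 0.49678985 0.2497853 ] [[-9.03580174e-01  4.28418258e-01 -8.15727843e-04]
 [ 4.28418918e-01  9.03579694e-01 -9.83123395e-04]
 [ 3.15887103e-04 -1.23780405e-03 -9.99999184e-01]] [ 5.22966683e+01  2.18375092e+01  7.43778023e+01  2.54376933e-03
  8.38578388e+01 -1.23363528e+01]
```

View pics/w1.png

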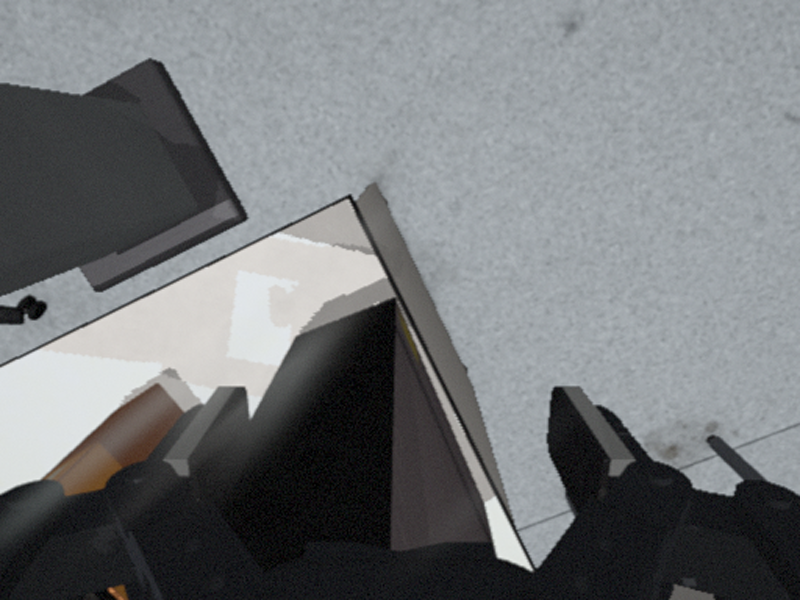

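The move was refused because every row needs all five keys, so the wrist view shows only the start pose, with the tall file holder's edge between the fingers. I'll resend it with full rows.

Emit:
servo_tool(
  steps=[
    {"tx": 0,"ty": 0,"tz": 3,"yaw": 0,"claw": 8.5},
    {"tx": 0,"ty": 0,"tz": 3,"yaw": 0,"claw": 8.5},
    {"tx": 0,"ty": 0,"tz": 3,"yaw": 0,"claw": 8.5},
    {"tx": 2.2,"ty": -2.64,"tz": 0,"yaw": -4,"claw": 8.5},
    {"tx": 2.2,"ty": -2.64,"tz": 0,"yaw": -4,"claw": 8.5},
    {"tx": 2.2,"ty": -2.64,"tz": 0,"yaw": -4,"claw": 8.5},
    {"tx": 2.2,"ty": -2.64,"tz": 0,"yaw": -4,"claw": 8.5},
    {"tx": 2.2,"ty": -2.64,"tz": 0,"yaw": -4,"claw": 8.5},
    {"tx": 2.2,"ty": -2.64,"tz": 0,"yaw": -4,"claw": 8.5},
    {"tx": 2.2,"ty": -2.64,"tz": 0,"yaw": -4,"claw": 8.5},
    {"tx": 2.2,"ty": -2.64,"tz": 0,"yaw": -4,"claw": 8.5},
    {"tx": 2.2,"ty": -2.64,"tz": 0,"yaw": -4,"claw": 8.5},
    {"tx": 2.2,"ty": -2.64,"tz": 0,"yaw": -4,"claw": 8.5},
    {"tx": 2.2,"ty": -2.64,"tz": 0,"yaw": -4,"claw": 8.5},
    {"tx": 0,"ty": 0,"tz": -3.5,"yaw": 0,"claw": 5},
    {"tx": 0,"ty": 0,"tz": -3.5,"yaw": 0,"claw": 5},
    {"tx": 0,"ty": 0,"tz": -3.5,"yaw": 0,"claw": 5},
    {"tx": 0,"ty": 0,"tz": -3.5,"yaw": 0,"claw": 5},
    {"tx": 0,"ty": 0,"tz": 0,"yaw": 0,"claw": 5},
    {"tx": 0,"ty": 0,"tz": 0,"yaw": 0,"claw": 5},
  ],
)

```text
time_s: 2.15
position: [0.478, 0.2066, 0.2011]
tool_rot: [[-0.352, 0.936, 0.0], [0.936, 0.352, 0.0], [0.0, 0.0, -1.0]]
ft_force: [0.1, -0.2, 0.5]
grip_width: 0.0497
gripper_force: 0.0
```

```bash
python3 -c "
from h import *
o=env.observe();print(o['time_s'],o['position'],o['tool_rot'],o['q'])
grab('wrist','w2')"
```

```text
2.15 [0.47795891 0.2066218  0.2011049 ] [[-3.52380165e-01  9.35856944e-01  1.05641795e-05]
 [ 9.35856943e-01  3.52380165e-01  3.30151714e-05]
 [ 2.71748701e-05  2.15204523e-05 -9.99999999e-01]] [ 1.03366762e+01  2.13334644e+01  8.37598766e+01  1.81494033e-03
  7.49057242e+01 -1.02967623e+01]
```

View pics/w2.png

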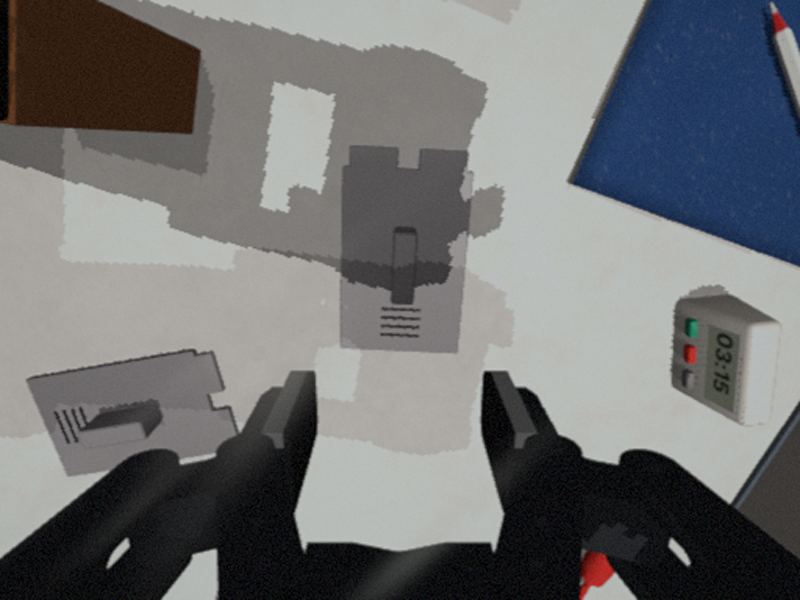

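Wrist view: the cover's tab end with its slot is at the top (corners (350,147) and (468,151)), the free edge is at (341,351) to (459,353), and the rib sits between. Next I convert these to world positions.

```bash
cat >> h.py <<'E'
def ray(tag,px,zw,s=.64):
    z=np.load(f'{tag}.npz'); f=192/np.tan(np.radians(z['fovy'])/2); T=z['T']
    p=np.atleast_2d(px)*s; d=np.c_[(p[:,0]-z['cx'])/f,(p[:,1]-z['cy'])/f,np.ones(len(p))]@T[:3,:3].T
    return T[:3,3]+d*((zw-T[2,3])/d[:,2:])
E
python3 -c "
from h import *
p=ray('w2',[(350,147),(468,151),(341,351),(459,353),(400,168),(418,168)],.006)[:,:2]*1000
print(np.round(p,1))
a=(p[0]+p[1])/2;b=(p[2]+p[3])/2;u=b-a;L=np.hypot(*u);u/=L
print('len',L,'widths',np.hypot(*(p[0]-p[1])),np.hypot(*(p[2]-p[3])),'ang',np.degrees(np.arctan2(u[1],u[0])),'origin',a+u*72*L/132)
r=ray('w2',[(395,228),(416,228),(414,303),(391,303)],.032)[:,:2]*1000;print(np.round(r,1),r.mean(0))
P,im=cloud('w2');Q=P.reshape(-1,3);k=(Q[:,2]>.026)&(Q[:,2]<.04)&(np.hypot(Q[:,0]-.477,Q[:,1]-.207)<.04);q=Q[k]
print(cv2.minAreaRect(q[:,:2].astype(np.float32)*1000),np.median(q[:,2]))
k=(np.hypot(Q[:,0]-.477,Q[:,1]-.207)<.1)&(Q[:,2]>.003)&(Q[:,2]<.01);print(cv2.minAreaRect(Q[k][:,:2].astype(np.float32)*1000))
"
```

```text
[[424.9 264.3]
 [492.1 287.2]
 [462.5 137. ]
 [537.8 163.8]
 [457.3 263.5]
 [467.6 267.3]]
len 132.11703237018722 widths 71.0743685391503 79.96490347764794 ang -71.62244412703824 origin [481.20833395 207.39079635]
[[466.  232.1]
 [477.4 236.4]
 [492.7 193.6]
 [479.8 188.7]] [478.98610485 212.6911962 ]
((478.63427734375, 210.9333038330078), (13.969594955444336, 44.345985412597656), 17.756479263305664) 0.03212757696267243
((476.4678955078125, 207.30941772460938), (192.22650146484375, 194.31350708007812), 75.96868896484375)
```

Emit:
servo_tool(
  steps=[
    {"tx": 0.1,"ty": 0.43,"tz": -4,"yaw": -2.1,"claw": 5},
    {"tx": 0,"ty": 0,"tz": -4,"yaw": 0,"claw": 5},
    {"tx": 0,"ty": 0,"tz": -4,"yaw": 0,"claw": 5},
    {"tx": 0,"ty": 0,"tz": -3,"yaw": 0,"claw": 5},
    {"tx": 0,"ty": 0,"tz": -2,"yaw": 0,"claw": 5},
    {"tx": 0,"ty": 0,"tz": 0,"yaw": 0,"claw": 5},
    {"tx": 0,"ty": 0,"tz": 0,"yaw": 0,"claw": 0.8},
    {"tx": 0,"ty": 0,"tz": 0,"yaw": 0,"claw": 0.8},
    {"tx": 0,"ty": 0,"tz": 0,"yaw": 0,"claw": 0.8},
    {"tx": 0,"ty": 0,"tz": 0,"yaw": 0,"claw": 0.8},
    {"tx": 0,"ty": 0,"tz": 0,"yaw": 0,"claw": 0.8},
    {"tx": 0,"ty": 0,"tz": 0,"yaw": 0,"claw": 0.8},
  ],
  newtons=25,
)

```text
time_s: 3.4
position: [0.4797, 0.2111, 0.0322]
tool_rot: [[-0.318, 0.948, 0.004], [0.948, 0.318, 0.001], [-0.0, 0.004, -1.0]]
ft_force: [0.4, -0.2, 6.4]
grip_width: 0.0133
gripper_force: 25.4
```

Emit:
servo_tool(
  steps=[
    {"tx": 0,"ty": 0,"tz": 2,"yaw": 0,"claw": 0.8},
    {"tx": 0,"ty": 0,"tz": 3.5,"yaw": 0,"claw": 0.8},
    {"tx": 0,"ty": 0,"tz": 3.5,"yaw": 0,"claw": 0.8},
    {"tx": 0,"ty": 0,"tz": 3.5,"yaw": 0,"claw": 0.8},
    {"tx": 0,"ty": 0,"tz": 3.5,"yaw": 0,"claw": 0.8},
    {"tx": 0.08,"ty": -1.6,"tz": 0,"yaw": -2.05,"claw": 0.8},
    {"tx": 0.08,"ty": -3.1,"tz": 0,"yaw": -2.05,"claw": 0.8},
    {"tx": 0.08,"ty": -3.2,"tz": 0,"yaw": -2.05,"claw": 0.8},
    {"tx": 0.08,"ty": -3.2,"tz": 0,"yaw": -2.05,"claw": 0.8},
    {"tx": 0.08,"ty": -3.2,"tz": 0,"yaw": -2.05,"claw": 0.8},
    {"tx": 0.08,"ty": -3.2,"tz": 0,"yaw": -2.05,"claw": 0.8},
    {"tx": 0.08,"ty": -3.2,"tz": 0,"yaw": -2.05,"claw": 0.8},
    {"tx": 0.08,"ty": -3.2,"tz": 0,"yaw": -2.05,"claw": 0.8},
    {"tx": 0.08,"ty": -3.2,"tz": 0,"yaw": -2.05,"claw": 0.8},
    {"tx": 0.08,"ty": -3.2,"tz": 0,"yaw": -2.05,"claw": 0.8},
    {"tx": 0.08,"ty": -3.2,"tz": 0,"yaw": -2.05,"claw": 0.8},
    {"tx": 0.08,"ty": -3.0,"tz": 0,"yaw": -2.05,"claw": 0.8},
    {"tx": 0,"ty": 0,"tz": 0,"yaw": 0,"claw": 0.8},
  ],
)

```text
time_s: 5.2
position: [0.4883, -0.1572, 0.1911]
tool_rot: [[0.11, 0.994, 0.001], [0.994, -0.11, -0.002], [-0.001, 0.002, -1.0]]
ft_force: [0.1, 0.6, -1.2]
grip_width: 0.0134
gripper_force: 24.7
```

```bash
python3 -c "
from h import *
o=env.observe();print(o['time_s'],o['position'],o['tool_rot'],o['ft_force'])
grab('wrist','w3');grab('side','d3')
a=cv2.imread('pics/d3.png')[200:450,200:560];w=cv2.imread('pics/w3.png')
cv2.imwrite('pics/c3.png',np.hstack([cv2.resize(w,(533,400)),cv2.resize(a,(267,185)).copy() if 0 else cv2.resize(a[:,100:260],(256,400))]))
"
```

```text
5.2 [ 0.48834318 -0.15718945  0.19107753] [[ 0.10995202  0.99393581  0.00146881]
 [ 0.99393583 -0.10994962 -0.00162643]
 [-0.00145508  0.00163873 -0.9999976 ]] [ 0.13189973  0.6130809  -1.19584225]
```

View pics/c3.png

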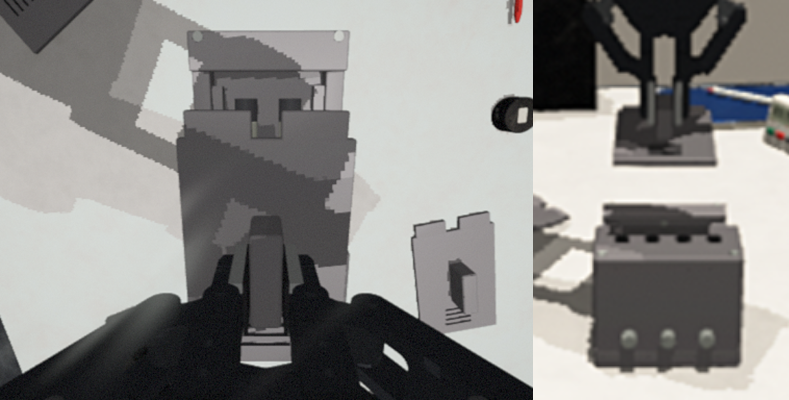

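Wrist view: the bar spans (187,31) to (350,70) and the two tabs and slot are at (183–350,112), roughly centred on it. I'll measure the bar and the held plate from the depth image.

```bash
cat >> h.py <<'E'
def bar(tag):
    P,im=cloud(tag);Q=P[...,:];m=(Q[...,2]>.046)&(Q[...,2]<.056)&(np.abs(Q[...,1]+.06)<.06)&(np.abs(Q[...,0]-.495)<.09)
    q=Q[m];r=cv2.minAreaRect(q[:,:2].astype(np.float32)*1000);print('bar',len(q),np.round(np.median(q[:,2])*1000,1),np.round(r[0],1),np.round(r[1],1),np.round(r[2],1));return r
def tabs(px,tag,z):
    p=ray(tag,px,z,.96);return p
E
python3 -c "
from h import *
bar('w3')
P,im=cloud('w3')
m=np.zeros((384,512),bool);m[int(115*.96):int(200*.96),int(190*.96):int(345*.96)]=1
Q=P[m];Q=Q[(Q[:,2]>.12)&(Q[:,2]<.2)]
c=Q.mean(0);n=np.linalg.svd(Q-c)[2][2];n*=np.sign(n[2]);print('plate',len(Q),c,'normal',n,np.degrees(np.arccos(n[2])))
z=c[2]
p=ray('w3',[(183,112),(350,112),(251,137),(282,137),(177,141),(356,141)],z,.96)*1000;print(np.round(p,1))
r=ray('w3',[(187,31),(349,30),(350,70),(191,71)],.051,.96)*1000;print(np.round(r,1))
"
```

```text
bar 6076 51.2 [500.8 -52.5] [ 27.2 116.4] 83.9
plate 11580 [ 0.4936209  -0.10968405  0.16514711] normal [8.54622309e-05 3.86430655e-03 9.99992530e-01] 0.22146314703308956
[[ 460.2  -85.6  165.1]
 [ 531.3  -93.4  165.1]
 [ 487.9  -99.3  165.1]
 [ 501.3 -100.8  165.1]
 [ 455.4  -97.5  165.1]
 [ 533.5 -106.1  165.1]]
[[445.8 -33.7  51. ]
 [559.6 -45.5  51. ]
 [559.3 -72.1  51. ]
 [444.  -60.1  51. ]]
```

Emit:
servo_tool(
  steps=[
    {"tx": 0.17,"ty": 0.49,"tz": -2,"yaw": 0,"claw": 0.8},
    {"tx": 0,"ty": 0,"tz": -2,"yaw": 0,"claw": 0.8},
    {"tx": 0,"ty": 0,"tz": -1.4,"yaw": 0,"claw": 0.8},
    {"tx": 0,"ty": 0,"tz": -0.3,"yaw": 0,"claw": 0.8},
    {"tx": 0,"ty": 0,"tz": -0.3,"yaw": 0,"claw": 0.8},
    {"tx": 0,"ty": 0,"tz": -0.3,"yaw": 0,"claw": 0.8},
    {"tx": 0,"ty": 0,"tz": -0.3,"yaw": 0,"claw": 0.8},
    {"tx": 0,"ty": 0,"tz": -0.3,"yaw": 0,"claw": 0.8},
    {"tx": 0,"ty": 0,"tz": 0,"yaw": 0,"claw": 0.8},
  ],
  newtons=22,
)

```text
time_s: 6.2
position: [0.4905, -0.1477, 0.1228]
tool_rot: [[0.105, 0.994, 0.002], [0.994, -0.105, 0.002], [0.002, 0.002, -1.0]]
ft_force: [-0.1, 7.7, 6.8]
grip_width: 0.0135
gripper_force: 27.2
```

```bash
cat >> h.py <<'E'
def plate(tag,box=(185,120,350,200)):
    P,im=cloud(tag);a,b,c,d=[int(v*.96) for v in box]
    Q=P[b:d,a:c].reshape(-1,3);t=env.observe()['position'];Q=Q[(Q[:,2]>.054)&(Q[:,2]<t[2]-.015)&(Q[:,1]<t[1]+.08)]
    for _ in range(4):
        c=np.median(Q,0);n=np.linalg.svd(Q-Q.mean(0),full_matrices=False)[2][2];n*=np.sign(n[2]);e=(Q-Q.mean(0))@n;Q=Q[np.abs(e)<max(.0015,1.5*e.std())]
    print('plate',len(Q),np.round(Q.mean(0)*1000,1),'n',np.round(n,3),'tilt',np.degrees(np.arccos(n[2])));return Q.mean(0),n
E
python3 -c "
from h import *
o=env.observe();print(o['position'],o['ft_force'])
grab('wrist','w4');plate('w4')
w=cv2.imread('pics/w4.png');cv2.imwrite('pics/w4s.png',w)
"
```

```text
[ 0.49045188 -0.14765457  0.12283741] [-0.11279942  7.68799592  6.8476009 ]
plate 11305 [ 495.1 -102.2   91.5] n [0.015 0.148 0.989] tilt 8.532913141213044
```

View pics/w4.png

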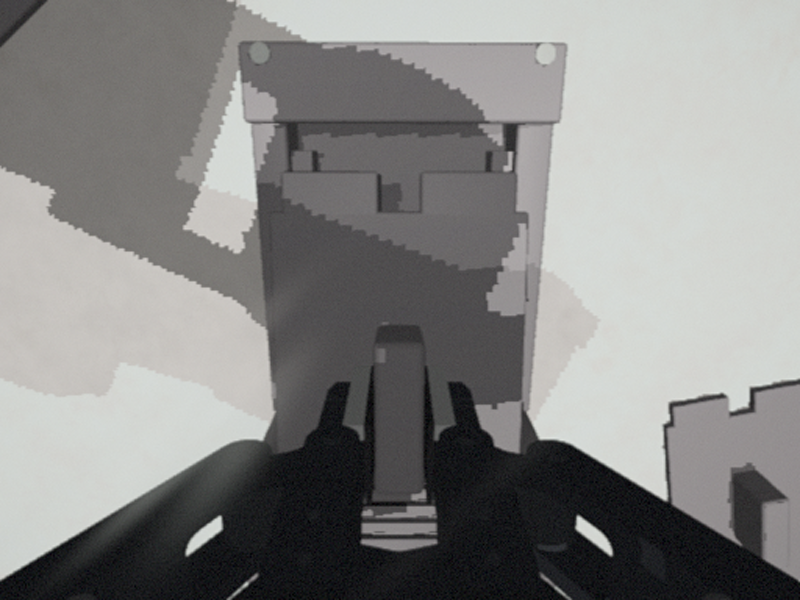

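Emit:
servo_tool(
  steps=[
    {"tx": 0,"ty": 0,"tz": -0.25,"yaw": 0,"claw": 0.8},
    {"tx": 0,"ty": 0,"tz": -0.25,"yaw": 0,"claw": 0.8},
    {"tx": 0,"ty": 0,"tz": -0.25,"yaw": 0,"claw": 0.8},
    {"tx": 0,"ty": 0,"tz": -0.25,"yaw": 0,"claw": 0.8},
    {"tx": 0,"ty": 0,"tz": -0.2,"yaw": 0,"claw": 0.8},
    {"tx": 0,"ty": 0,"tz": 0,"yaw": 0,"claw": 0.8},
  ],
)

```text
time_s: 6.85
position: [0.4905, -0.1474, 0.1109]
tool_rot: [[0.105, 0.994, 0.002], [0.994, -0.105, 0.002], [0.002, 0.002, -1.0]]
ft_force: [0.8, 11.7, 8.4]
grip_width: 0.0135
gripper_force: 30.7
```

```bash
python3 -c "
from h import *
o=env.observe();print(o['position'],o['ft_force'])
grab('wrist','w5');plate('w5')
"
```

```text
[ 0.49052743 -0.14739088  0.11088797] [ 0.76429423 11.72708306  8.42946624]
plate 9884 [ 494.3 -105.3   70.2] n [0.041 0.385 0.922] tilt 22.76132987862501
```

Emit:
servo_tool(
  steps=[
    {"tx": 0,"ty": 0,"tz": -0.25,"yaw": 0,"claw": 0.8},
    {"tx": 0,"ty": 0,"tz": -0.25,"yaw": 0,"claw": 0.8},
    {"tx": 0,"ty": 0,"tz": -0.25,"yaw": 0,"claw": 0.8},
    {"tx": 0,"ty": 0,"tz": -0.1,"yaw": 0,"claw": 0.8},
    {"tx": 0,"ty": 0,"tz": 0,"yaw": 0,"claw": 0.8},
  ],
)

```text
time_s: 7.4
position: [0.4905, -0.1478, 0.1027]
tool_rot: [[0.105, 0.994, 0.003], [0.994, -0.105, 0.001], [0.001, 0.002, -1.0]]
ft_force: [-1.0, 11.0, 12.3]
grip_width: 0.0137
gripper_force: 39.3
```

```bash
python3 -c "
from h import *
o=env.observe();print(o['position'],o['ft_force'])
grab('wrist','w6');plate('w6');bar('w6')
"
```

```text
[ 0.49051281 -0.14782419  0.10268705] [-1.04022456 10.99694992 12.25587892]
plate 4532 [ 493.3 -116.    58.8] n [0.057 0.535 0.843] tilt 32.53269218133303
bar 17377 51.3 [498.9 -77.1] [ 76.9 116.6] 84.3
```

Emit:
servo_tool(
  steps=[
    {"tx": 0,"ty": 0.1,"tz": 0.5,"yaw": 0,"claw": 0.8},
    {"tx": 0,"ty": 0.2,"tz": 1.5,"yaw": 0,"claw": 0.8},
    {"tx": 0,"ty": 0,"tz": 1.5,"yaw": 0,"claw": 0.8},
    {"tx": 0,"ty": 0,"tz": 1,"yaw": 0,"claw": 0.8},
    {"tx": 0,"ty": 0,"tz": 0,"yaw": 0,"claw": 0.8},
    {"tx": 0,"ty": 0,"tz": 0,"yaw": 0,"claw": 0.8},
  ],
  newtons=40,
)

```text
time_s: 8.05
position: [0.4898, -0.1462, 0.1457]
tool_rot: [[0.106, 0.994, 0.0], [0.994, -0.106, -0.0], [-0.0, 0.0, -1.0]]
ft_force: [0.8, 0.3, -1.9]
grip_width: 0.0135
gripper_force: 44.5
```

```bash
python3 -c "
from h import *
o=env.observe();print(o['position'],o['ft_force'],o['grip_width'])
grab('wrist','w7');plate('w7')
"
```

```text
[ 0.48983822 -0.14624781  0.14568676] [ 0.81222945  0.27868816 -1.90601804] 0.013477275917612686
plate 7784 [ 493.1 -108.7   98.2] n [0.058 0.54  0.84 ] tilt 32.8694768489163
```

View pics/w7.png

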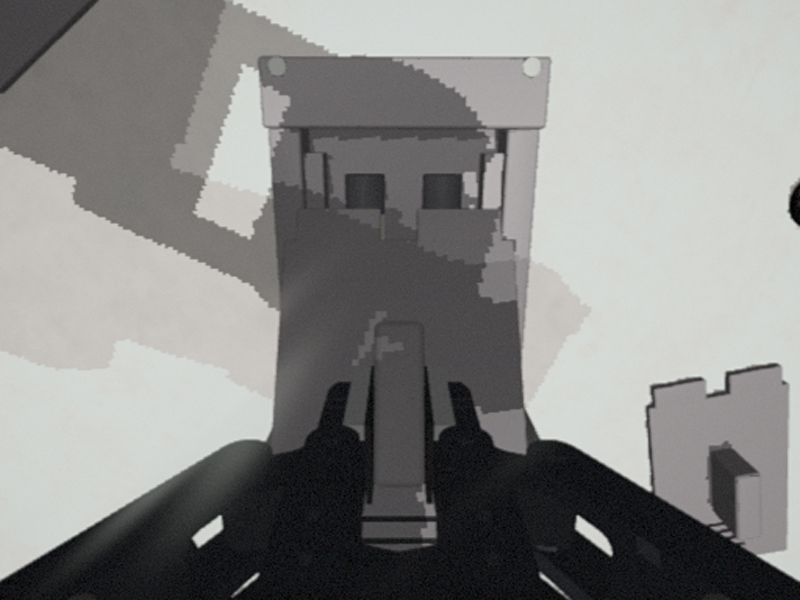

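The tabs' upper tip edge lies at row 208, with the slot between columns 381 and 418. The bar runs from (258,57) to (548,129), and tilt is 33°. Next I compute the insertion offsets in the logger frame.

```bash
python3 -c "
from h import *
c,n=plate('w7');o=env.observe()['position']
z=np.load('w7.npz');f=192/np.tan(np.radians(z['fovy'])/2);T=z['T']
px=np.array([(296,209),(381,208),(418,208),(502,209),(385,240),(415,240)])*.64
d=np.c_[(px[:,0]-z['cx'])/f,(px[:,1]-z['cy'])/f,np.ones(6)]@T[:3,:3].T
p=T[:3,3]+d*(((c-T[:3,3])@n)/(d@n))[:,None];print(np.round(p*1000,1))
r=ray('w7',[(258,57),(550,57),(548,129),(263,128)],.051)*1000;print(np.round(r,1))
P,im=cloud('w7');m=(P[...,2]>.048)&(P[...,2]<.056);m[int(128*.64):]=0;q=P[m];rr=cv2.minAreaRect(q[:,:2].astype(np.float32)*1000);print(rr)
bc=np.array(rr[0])/1000;a=np.radians(-96.1);u=np.array([np.cos(a),np.sin(a)]);v=np.array([-u[1],u[0]]);O=bc+.0735*u
L=lambda w:np.r_[(w[:2]-O)@u,(w[:2]-O)@v,w[2]]*1000
print('O',O);
for w in p:print(np.round(L(w),1))
tip=p[:4].mean(0)-n*.003;print('tabs',np.round(L(tip),1),'tcp',np.round(L(o),1),'u',u,'v',v)
"
```

```text
plate 7784 [ 493.1 -108.7   98.2] n [0.058 0.54  0.84 ] tilt 32.8694768489163
[[ 458.9  -90.1   88.7]
 [ 488.8  -92.9   88.4]
 [ 501.8  -94.3   88.4]
 [ 531.3  -97.7   88.5]
 [ 489.2 -103.2   95. ]
 [ 499.6 -104.3   95. ]]
[[445.8 -33.8  51. ]
 [559.8 -45.8  51. ]
 [558.5 -72.7  51. ]
 [442.9 -60.1  51. ]]
((501.2227783203125, -52.12834930419922), (25.892440795898438, 115.98344421386719), 83.98432922363281)
O [ 0.49341237 -0.12521219]
[-31.3 -38.   88.7]
[-31.6  -8.   88.4]
[-31.7   5.1  88.4]
[-31.4  34.7  88.5]
[-21.4  -6.5  95. ]
[-21.4   3.9  95. ]
tabs [-29.9  -1.6  86. ] tcp [ 21.2  -1.5 145.3] u [-0.10626407 -0.99433794] v [ 0.99433794 -0.10626407]
```

Emit:
servo_tool(
  steps=[
    {"tx": 0.2,"ty": 0.6,"tz": -1.0,"yaw": 0,"claw": 0.8},
    {"tx": 0.21,"ty": 0.85,"tz": -1.5,"yaw": 0,"claw": 0.8},
    {"tx": 0,"ty": 0.85,"tz": -1.0,"yaw": 0,"claw": 0.8},
    {"tx": 0,"ty": 0,"tz": -0.5,"yaw": 0,"claw": 0.8},
    {"tx": 0,"ty": 0,"tz": -0.3,"yaw": 0,"claw": 0.8},
    {"tx": 0,"ty": 0,"tz": 0,"yaw": 0,"claw": 0.8},
    {"tx": 0,"ty": 0,"tz": 0,"yaw": 0,"claw": 0.8},
  ],
)

```text
time_s: 8.8
position: [0.4942, -0.1236, 0.1031]
tool_rot: [[0.106, 0.994, 0.001], [0.994, -0.106, -0.0], [-0.0, 0.001, -1.0]]
ft_force: [-0.6, 0.3, -0.2]
grip_width: 0.0133
gripper_force: 44.5
```

```bash
python3 -c "
from h import *
o=env.observe();print(o['time_s'],o['position'],o['ft_force'])
grab('wrist','w8');plate('w8',(185,150,350,230))
"
```

```text
8.8 [ 0.49423571 -0.12360958  0.10311923] [-0.6225649   0.30965688 -0.22780584]
plate 8610 [496.2 -97.2  62.9] n [0.058 0.535 0.843] tilt 32.59114074830798
```

View pics/w8.png

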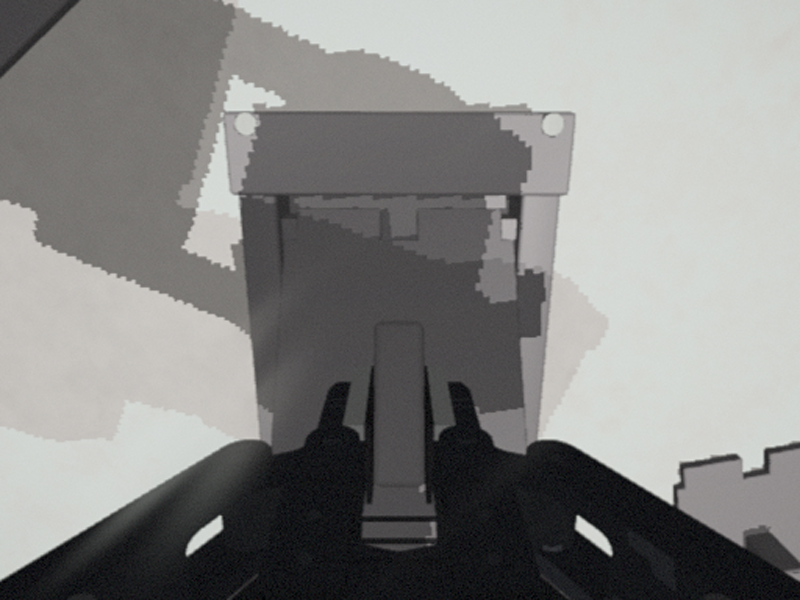

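The tabs sit just short of the bar at row 208, with the slot centre (399) on the bar centre (399). Now I slide them in along the slant.

Emit:
servo_tool(
  steps=[
    {"tx": 0,"ty": 0,"tz": -0.25,"yaw": 0,"claw": 0.8},
    {"tx": 0.03,"ty": 0.28,"tz": -0.19,"yaw": 0,"claw": 0.8},
    {"tx": 0.03,"ty": 0.28,"tz": -0.19,"yaw": 0,"claw": 0.8},
    {"tx": 0.03,"ty": 0.28,"tz": -0.19,"yaw": 0,"claw": 0.8},
    {"tx": 0.03,"ty": 0.28,"tz": -0.19,"yaw": 0,"claw": 0.8},
    {"tx": 0.03,"ty": 0.28,"tz": -0.18,"yaw": 0,"claw": 0.8},
    {"tx": 0.03,"ty": 0.28,"tz": -0.18,"yaw": 0,"claw": 0.8},
    {"tx": 0,"ty": 0,"tz": 0,"yaw": 0,"claw": 0.8},
    {"tx": 0,"ty": 0,"tz": 0,"yaw": 0,"claw": 0.8},
  ],
)

```text
time_s: 9.75
position: [0.4959, -0.1064, 0.0891]
tool_rot: [[0.106, 0.994, 0.0], [0.994, -0.106, -0.0], [-0.0, 0.0, -1.0]]
ft_force: [-1.3, 0.2, -0.3]
grip_width: 0.0134
gripper_force: 44.5
```

```bash
python3 -c "
from h import *
o=env.observe();print(o['time_s'],o['position'],o['ft_force'],o['wrist_torque'])
grab('wrist','w9');c,n=plate('w9',(195,175,340,230))
a=np.radians(-96.1);u=np.array([np.cos(a),np.sin(a)]);v=np.array([-u[1],u[0]]);O=np.array([.4934,-.1254])
L=lambda w:np.r_[(w[:2]-O)@u,(w[:2]-O)@v,w[2]]*1000
t=L(o['position']);th=np.arccos(n[2]);print('tcp',t,'est tabs',t-[51.1,0,59.3],'plate pt',L(c))
"
```

```text
9.75 [ 0.4959064  -0.10642766  0.08914068] [-1.27037511  0.18974602 -0.3007675 ] [-0.00831884  0.04433774  0.0028164 ]
plate 1526 [497.7 -91.   56. ] n [0.053 0.496 0.867] tilt 29.911012541118872
tcp [-19.13126227   0.47613246  89.14068441] est tabs [-70.23126227   0.47613246  29.84068441] plate pt [-34.7019314    0.6639856   56.01764192]
```

View pics/w9.png

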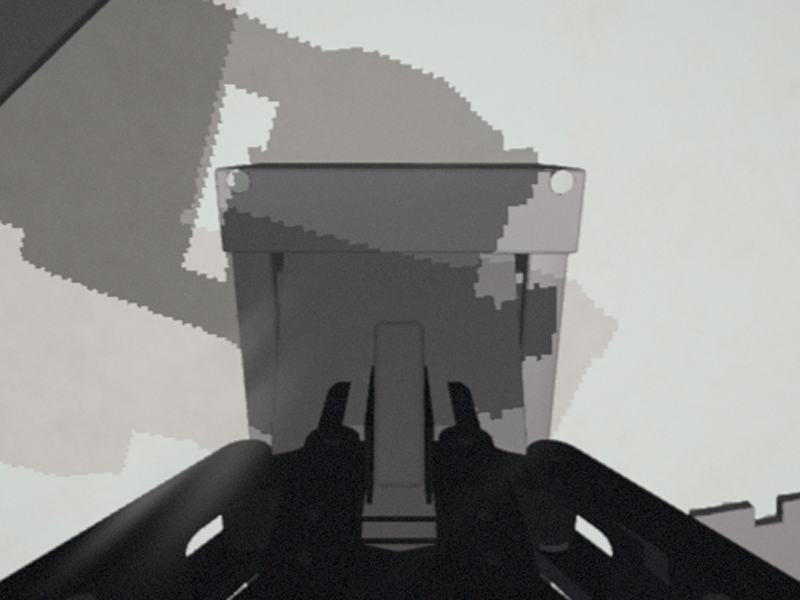

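Tabs are under the bar (about x −70, y +0.4, z 30) with no contact force. I'll swing the cover down with a light grip, along an arc about the tabs.

Emit:
servo_tool(
  steps=[
    {"tx": 0,"ty": 0,"tz": 0,"yaw": 0,"claw": 0.8},
    {"tx": 0,"ty": 0,"tz": 0,"yaw": 0,"claw": 0.8},
    {"tx": -0.02,"ty": -0.17,"tz": -0.15,"yaw": 0,"claw": 0.8},
    {"tx": -0.02,"ty": -0.17,"tz": -0.15,"yaw": 0,"claw": 0.8},
    {"tx": -0.02,"ty": -0.17,"tz": -0.15,"yaw": 0,"claw": 0.8},
    {"tx": -0.02,"ty": -0.14,"tz": -0.18,"yaw": 0,"claw": 0.8},
    {"tx": -0.01,"ty": -0.14,"tz": -0.18,"yaw": 0,"claw": 0.8},
    {"tx": -0.01,"ty": -0.14,"tz": -0.18,"yaw": 0,"claw": 0.8},
    {"tx": 0,"ty": 0,"tz": 0,"yaw": 0,"claw": 0.8},
  ],
  newtons=20,
)

```text
time_s: 10.7
position: [0.495, -0.1157, 0.0801]
tool_rot: [[0.106, 0.994, 0.001], [0.994, -0.106, 0.0], [0.0, 0.001, -1.0]]
ft_force: [-2.0, 2.3, 10.8]
grip_width: 0.0132
gripper_force: 46.1
```

```bash
python3 -c "
from h import *
o=env.observe();print(o['time_s'],o['position'],o['ft_force'])
grab('wrist','w10');plate('w10',(195,175,340,230))
"
```

```text
10.7 [ 0.49503679 -0.11572315  0.08012351] [-2.02679102  2.33241504 10.7590673 ]Traceback (most recent call last):
  File "<string>", line 4, in <module>
    grab('wrist','w10');plate('w10',(195,175,340,230))
                        ~~~~~^^^^^^^^^^^^^^^^^^^^^^^^^
  File "h.py", line 23, in plate
    c=np.median(Q,0);n=np.linalg.svd(Q-Q.mean(0),full_matrices=False)[2][2];n*=np.sign(n[2]);e=(Q-Q.mean(0))@n;Q=Q[np.abs(e)<max(.0015,1.5*e.std())]
                       ~~~~~~~~~~~~~~~~~~~~~~~~~~~~~~~~~~~~~~~~~~~~~~~~~^^^
IndexError: index 2 is out of bounds for axis 0 with size 2
```

```bash
sed -i 's/(Q\[:,2\]>.054)&(Q\[:,2\]<t/(Q[:,2]>.025)\&(Q[:,2]<t/' h.py; python3 -c "
from h import *
plate('w10',(195,180,335,215));plate('w9',(195,180,335,215))
"
```

```text
plate 4469 [496.9 -87.6  46.8] n [0.042 0.381 0.923] tilt 22.566420991901047
plate 4479 [497.4 -80.2  49.1] n [0.059 0.539 0.84 ] tilt 32.8431483352472
```

Emit:
servo_tool(
  steps=[
    {"tx": -0.01,"ty": -0.1,"tz": -0.18,"yaw": 0,"claw": 0.8},
    {"tx": -0.01,"ty": -0.1,"tz": -0.18,"yaw": 0,"claw": 0.8},
    {"tx": -0.01,"ty": -0.1,"tz": -0.18,"yaw": 0,"claw": 0.8},
    {"tx": -0.01,"ty": -0.1,"tz": -0.18,"yaw": 0,"claw": 0.8},
    {"tx": 0,"ty": 0,"tz": 0,"yaw": 0,"claw": 0.8},
  ],
)

```text
time_s: 11.25
position: [0.4947, -0.1206, 0.073]
tool_rot: [[0.106, 0.994, 0.001], [0.994, -0.106, -0.001], [-0.001, 0.001, -1.0]]
ft_force: [-3.5, -1.8, 11.5]
grip_width: 0.0134
gripper_force: 42.9
```

```bash
python3 -c "
from h import *
o=env.observe();print(o['time_s'],o['position'],o['ft_force'])
grab('wrist','w11');plate('w11',(195,180,335,215))
"
```

```text
11.25 [ 0.49466139 -0.1205941   0.07304978] [-3.48394232 -1.84415905 11.51366986]
plate 4466 [496.7 -90.8  45.4] n [0.025 0.229 0.973] tilt 13.33441148888016
```

Emit:
servo_tool(
  steps=[
    {"tx": 0,"ty": 0,"tz": 0,"yaw": 0,"claw": 2.5},
    {"tx": 0,"ty": 0,"tz": 0,"yaw": 0,"claw": 3},
    {"tx": 0,"ty": 0,"tz": 0,"yaw": 0,"claw": 3},
    {"tx": 0,"ty": 0,"tz": 2,"yaw": 0,"claw": 3},
    {"tx": 0,"ty": 0,"tz": 3,"yaw": 0,"claw": 3},
    {"tx": 0,"ty": 0,"tz": 3,"yaw": 0,"claw": 3},
    {"tx": 0,"ty": 0,"tz": 2,"yaw": 0,"claw": 3},
    {"tx": 0,"ty": 0,"tz": 0,"yaw": 0,"claw": 0},
  ],
)

```text
time_s: 12.1
position: [0.4954, -0.1202, 0.1743]
tool_rot: [[0.106, 0.994, 0.005], [0.994, -0.106, -0.002], [-0.002, 0.005, -1.0]]
ft_force: [0.2, 0.6, -0.8]
grip_width: 0.0164
gripper_force: 0.0
```

```bash
python3 -c "
from h import *
o=env.observe();print(o['time_s'],o['position'],o['ft_force'])
grab('wrist','w12')
"
```

```text
12.1 [ 0.49539989 -0.12015121  0.17433517] [ 0.17346428  0.62335516 -0.82530414]
```

View pics/w12.png

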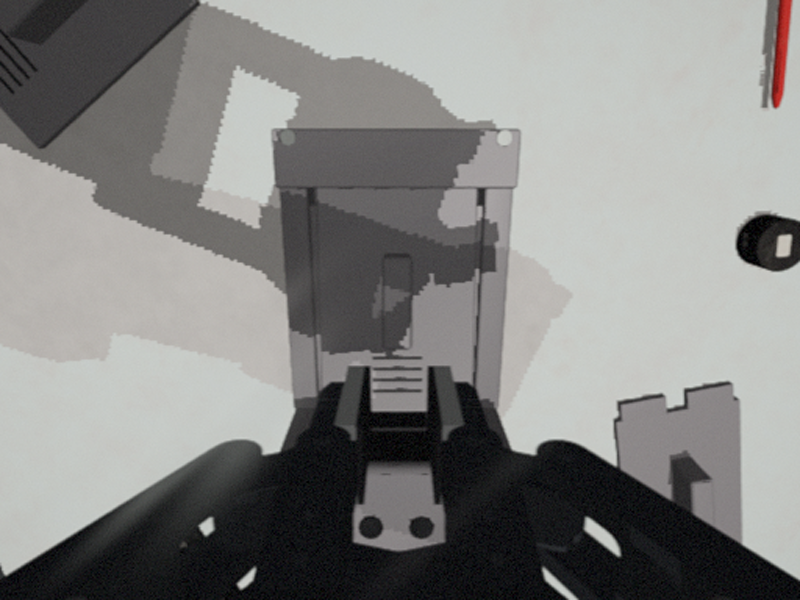

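The cover lies between the walls with its tabs under the bar, and its free edge is still up on the catch. Next I press with closed fingers near cover x 38.

Emit:
servo_tool(
  steps=[
    {"tx": -0.3,"ty": -2.15,"tz": 0,"yaw": 0,"claw": 0},
    {"tx": -0.3,"ty": -2.15,"tz": 0,"yaw": 0,"claw": 0},
    {"tx": 0,"ty": 0,"tz": -3,"yaw": 0,"claw": 0},
    {"tx": 0,"ty": 0,"tz": -3,"yaw": 0,"claw": 0},
    {"tx": 0,"ty": 0,"tz": -2.5,"yaw": 0,"claw": 0},
    {"tx": 0,"ty": 0,"tz": -0.3,"yaw": 0,"claw": 0},
    {"tx": 0,"ty": 0,"tz": -0.3,"yaw": 0,"claw": 0},
    {"tx": 0,"ty": 0,"tz": -0.3,"yaw": 0,"claw": 0},
    {"tx": 0,"ty": 0,"tz": -0.2,"yaw": 0,"claw": 0},
    {"tx": 0,"ty": 0,"tz": -0.2,"yaw": 0,"claw": 0},
    {"tx": 0,"ty": 0,"tz": -0.2,"yaw": 0,"claw": 0},
  ],
)

```text
time_s: 13.25
position: [0.4887, -0.163, 0.0725]
tool_rot: [[0.106, 0.994, 0.001], [0.994, -0.106, -0.001], [-0.001, 0.001, -1.0]]
ft_force: [-0.6, -1.5, 4.4]
grip_width: -0.0001
gripper_force: 2.2
```

Contact shows 4.4 N at z 72.5 mm. The flat cover should be reached near 61, so I keep pressing slowly.

Emit:
servo_tool(
  steps=[
    {"tx": 0,"ty": 0,"tz": -0.2,"yaw": 0,"claw": 0},
    {"tx": 0,"ty": 0,"tz": -0.2,"yaw": 0,"claw": 0},
    {"tx": 0,"ty": 0,"tz": -0.2,"yaw": 0,"claw": 0},
    {"tx": 0,"ty": 0,"tz": -0.2,"yaw": 0,"claw": 0},
    {"tx": 0,"ty": 0,"tz": -0.15,"yaw": 0,"claw": 0},
    {"tx": 0,"ty": 0,"tz": -0.1,"yaw": 0,"claw": 0},
    {"tx": 0,"ty": 0,"tz": 0,"yaw": 0,"claw": 0},
  ],
)

```text
time_s: 13.95
position: [0.4883, -0.1626, 0.0613]
tool_rot: [[0.106, 0.994, -0.001], [0.994, -0.106, 0.0], [0.0, -0.001, -1.0]]
ft_force: [-0.5, -0.5, 0.0]
grip_width: 0.0002
gripper_force: 0.0
```

Emit:
servo_tool(
  steps=[
    {"tx": 0,"ty": 0,"tz": -0.08,"yaw": 0,"claw": 0},
    {"tx": 0,"ty": 0,"tz": -0.08,"yaw": 0,"claw": 0},
    {"tx": 0,"ty": 0,"tz": 0,"yaw": 0,"claw": 0},
  ],
)

```text
time_s: 14.25
position: [0.4885, -0.1627, 0.061]
tool_rot: [[0.106, 0.994, 0.001], [0.994, -0.106, -0.0], [-0.0, 0.001, -1.0]]
ft_force: [-3.9, 1.5, 12.6]
grip_width: 0.0
gripper_force: 6.6
```

Now it stops firmly at the seat (12.6 N at 61 mm). I'll retract and check flatness.

Emit:
servo_tool(
  steps=[
    {"tx": 0,"ty": 0,"tz": 1,"yaw": 0,"claw": 0},
    {"tx": 0,"ty": 0,"tz": 3,"yaw": 0,"claw": 0},
    {"tx": 0,"ty": 0,"tz": 4,"yaw": 0,"claw": 0},
    {"tx": 0,"ty": -2,"tz": 4,"yaw": 0,"claw": 0},
    {"tx": 0,"ty": -3,"tz": 3,"yaw": 0,"claw": 0},
    {"tx": 0,"ty": 0,"tz": 0,"yaw": 0,"claw": 0},
    {"tx": 0,"ty": 0,"tz": 0,"yaw": 0,"claw": 0},
  ],
)

```text
time_s: 14.95
position: [0.4882, -0.2128, 0.21]
tool_rot: [[0.107, 0.994, 0.0], [0.994, -0.107, 0.0], [0.0, 0.0, -1.0]]
ft_force: [0.2, -0.1, -1.0]
grip_width: 0.0001
gripper_force: 0.0
```

```bash
python3 -c "
from h import *
o=env.observe();print(o['time_s'],o['position'],o['ft_force'])
grab('wrist','w13')
P,im=cloud('w13');Q=P.reshape(-1,3)
a=np.radians(-96.1);u=np.array([np.cos(a),np.sin(a)]);v=np.array([-u[1],u[0]]);O=np.array([.4934,-.1254])
X=(Q[:,:2]-O)@u*1000;Y=(Q[:,:2]-O)@v*1000;Z=Q[:,2]*1000
for x in range(-55,60,10):
    k=(abs(X-x)<5)&(abs(Y)>12)&(abs(Y)<35)&(Z>25)&(Z<80);print(x,k.sum(),np.round(np.median(Z[k]),1) if k.any() else '')
k=(X>-80)&(X<-70)&(abs(Y)<40);print('bar top',np.median(Z[k]))
"
```

```text
14.95 [ 0.48820182 -0.2128093   0.20997924] [ 0.24525755 -0.05022984 -0.97761517]
-55 589 42.1
-45 783 42.2
-35 766 42.1
-25 724 42.2
-15 717 42.3
-5 663 42.3
5 703 42.2
15 636 42.3
25 631 42.2
35 602 42.4
45 599 42.3
55 470 42.3
bar top nan
  return _methods._mean(a, axis=axis, dtype=dtype,
  ret = ret.dtype.type(ret / rcount)
```

The plate top is level at 42.2 mm along its whole length, so the cover is flat and at seat height, and it stayed down after I let go. Handing in.

```bash
python3 -c "
from rig import env
print(env.close_job())"
```

```text
the job is handed in; nothing more can be done
None
```

The cover is back on the logger and released: its tabs are under the bar, it measured flat and flush along its whole length, and it stayed down after I let go. I handed the job in at about 15 s; it returned no verdict, and I did not see the catch itself.

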